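Sweep the spare toasts into the baking tray

TASK

Sweep the three plain toast rounds off the white chopping board, over its edge and into the empty steel baking tray lying against it. Push them gently with the closed fingertips, without pinching, pressing down on or lifting any toast, and leave the spice jar, the egg cup and the other kitchen things where they stand.

Things in the scene. Friction and masses are not known exactly. Their poses are not given: they have to be found in the camera images.
- board: white plastic chopping board, fixed, 290 (its x) by 260 (its y) by 22 mm thick; origin: centre of its underside, on the table; its top is 22 mm up. Its y axis runs across it, towards the tray or the platter, which lie against its two y sides.
- tray: empty shallow steel baking tray, fixed on the table, 290 (x) by 130 (y) mm, rim 14 mm high (8 mm lower than the board's top), walls 4 mm, floor about 4 mm thick; origin: centre of its underside; axes parallel to the board's. It lies along the board's +y or -y side, a 2 mm gap from it (tray centre 197 mm from board centre).
- platter: dark wooden serving plank, fixed, 290 by 130 by 14 mm, with eight finished canapes (topped with red pepper, up to 35 mm above the table) fixed on it; lies along the board's other y side; origin: centre of its underside.
- toast1: plain round toast of golden bread, a disc 44 mm across and 14 mm thick, 12 to 23 g, loose, lying flat on the board; origin: centre of its underside, z up as it starts. Slides easily.
- toast2: plain round toast of golden bread, a disc 44 mm across and 14 mm thick, 12 to 23 g, loose, lying flat on the board; origin: centre of its underside, z up as it starts. Slides easily.
- toast3: plain round toast of golden bread, a disc 44 mm across and 14 mm thick, 12 to 23 g, loose, lying flat on the board; origin: centre of its underside, z up as it starts. Slides easily.
- spice_jar: small amber spice jar, 34 mm across, 58 mm tall, standing on the board among the toasts, loose; origin: centre of its underside. Not to be disturbed.
- egg_cup: terracotta egg cup, 34 mm across, 48 mm tall, standing on the board among the toasts, loose; origin: centre of its underside. Not to be disturbed.
- oil_bottle: green oil bottle, 64 mm across, 220 mm tall, on the table to the left; origin: centre of its underside. Not to be disturbed.
- mug: blue mug, 80 mm across plus handle, 90 mm tall, on the table to the left; origin: centre of its underside. Not to be disturbed.
- tin: food tin, 74 mm across, 100 mm tall, on the table to the right; origin: centre of its underside. Not to be disturbed.
Not all that is in view belongs to the job. Leave any green look-alike of the toast2 alone. Leave any blue look-alike of the toast3 alone.

How it is judged:
By the outcome, as a careful person would: the job done as asked, in the order asked, and still so for the second after the job is handed in, with the robot touching nothing.
It also fails if it takes over 64 s, if anything falls off the work surface, if the arm or the gripper's body presses on something with over 40 N, if the wrist force passes 120 N, or if a joint passes its speed limit or range.

ROBOT

A 7-joint arm with a two-finger parallel gripper is mounted at the origin on the work surface. World frame = base frame: x ahead of the robot, y to its left, z up, the work surface at z = 0. Lengths are in m, angles in degrees, forces in N, time in s.
With the tool pointing down it reaches from about 0.4 to 0.875 m from the base axis. Payload 6.5 kg.
Tool frame: the origin (TCP) lies midway between the tips of the shut fingers; the grasp point (between the pads) lies 19 mm behind it (env.grip_depth is the distance from the TCP to the grasp point, in m); z points along the fingers, y is the line along which they close (so a half turn about z gives the same grasp; the last joint's range is limited). The gripper opens to 85 mm and grips with 20 to 120 N. Pads are 22 mm wide; open, the fingers measure 114 mm over their backs; the gripper's body (76 mm by 85 mm) begins 54 mm behind the grasp point. The pads swing forward as they close: fully open they stand 13 mm farther back than shut.
Start: joints at [-72.663, 30.733, -0.252, 88.115, 0.149, 61.152, -4.079], TCP at [0.234, 0.606, 0.206] pointing down, gripper open.
Joint ranges: [-154.64, 154.64], [-21.42, 123.67], [-72.66, 72.17], [13.99, 137.28], [-74.86, 254.86], [10.95, 109.41], [-158.01, 158.01]. Speed limits (degrees/s): [136.94, 136.94, 180, 180, 180, 180, 180].

INTERFACE

Orientations are given as [roll, pitch, yaw] about the fixed x, y, z axes, in that order (R = Rz(yaw) Ry(pitch) Rx(roll)).
In Python, from station import env gives the robot as it stands.
- The arm moves only by the shell command python3 -m handwheel 'ROWS'. ROWS is JSON, a list of rows, each an object with "delta_pos": the shift along the world's x, y, z normalised to -1 to 1, where 1 is 0.5 m, a list of three; "twist": the turn about the world's z normalised to -1 to 1, where 1 is 180 degrees; "grip": the closure, from 0 (fully open) to 1 (shut). A call has 1 to 20 rows; each row shifts and turns the commanded pose from where the row before left it; what a row does not reach is not made up. A row lasts 1/10 s, in which the tool goes at most 50 mm and 8.59 degrees, less where a joint would pass 70% of its speed; a pose out of reach is approached as far as the arm can. A call with a number of a shift or a turn outside -1 to 1 is refused whole. A call with a gripper value outside its range is refused whole. The fingers move at their own pace and stop on an object; the grip force is fixed at half the most. Time passes only in rows, so rows that do not move let the fingers close. It gives the time, the measured TCP pose, the force, the opening and the grip force at its end, in the units of the state.
- env.observe(): the state, without advancing time (a new reading comes with each control period).
- env.read_camera(name): name is "scene" or "side" or "wrist"; returns the picture (480x640x3 uint8, red, green, blue); there is no depth.
- env.get_calibration(name): a dict with "intrinsics" (3x3 intrinsics, pixels), "rvec" (rotation vector, rad) and "tvec" (3), from world to camera coordinates, as OpenCV has them. Camera axes: x right, y down, z forward; pixel columns grow to the right and rows downward; lengths in m; the calibration is good to about 2 mm. The wrist camera is an equidistant fisheye: a pixel r from the principal point sees the ray r / f radians off the axis. A picture is of the moment at which its call begins: read the wrist's pose just before it. get_calibration takes no time and is no camera call; for the wrist camera it gives the pose at the moment of the call.
- env.close_job(): hands the job in; it is judged then, once.
The state is a dict: "clock": time; "joint_positions": joint angles; "qd": joint speeds; "joint_efforts": joint torques, N m; "tool_pos": TCP position; "tool_rot": TCP orientation; "contact_force": force on the tool from outside, world axes, zero at the start; "torque": the same for the moment, N m; "opening": opening from 0.0 (shut) to 1.0 (fully open); "grip_force": force on a finger pad.
Only numpy, scipy, OpenCV 4.12 (cv2) and the standard library are available. Lean on these libraries where they do the work, as an engineer would, in place of code of your own. Each camera call takes 0.05 s, during which the arm holds its last target. There are 200 camera calls.

## Working session

There is one attempt and no reset: what is moved stays moved. The work goes in short steps, Python scripts to look and compute and a shell command to move; the robot and the scene stay as the last step left them, time stands still between calls to the robot, and variables do not carry over. Pictures are saved under pics/ and viewed, at most 10 in all, crops included, and the job is handed in when it is done.

```bash
mkdir -p pics
python3 - <<'E'
from station import env
import cv2
for n in ("scene","side"):
    im=env.read_camera(n); cv2.imwrite(f"pics/{n}0.png",im[:,:,::-1])
    c=env.get_calibration(n); print(n,c)
s=env.observe(); print(s["clock"],s["tool_pos"],s["tool_rot"],s["opening"])
E
```

```text
scene {'intrinsics': array([[435.52452683,   0.        , 312.11492781],
       [  0.        , 435.52452683, 243.55596692],
       [  0.        ,   0.        ,   1.        ]]), 'rvec': array([ 2.08770744,  0.81791204, -0.40432386]), 'tvec': array([-0.40246393, -0.18746152,  1.32800384])}
side {'intrinsics': array([[494.17767104,   0.        , 319.25468609],
       [  0.        , 494.17767104, 233.20666124],
       [  0.        ,   0.        ,   1.        ]]), 'rvec': array([ 0.43612953, -2.83500773,  0.98994515]), 'tvec': array([0.53726213, 0.13409584, 1.0267159 ])}
0.1 [0.23412735 0.60571084 0.20490203] [-1.79909250e+02  7.01923378e-03  1.58872393e+02] 1.0005484343549773
```

View pics/scene0.png

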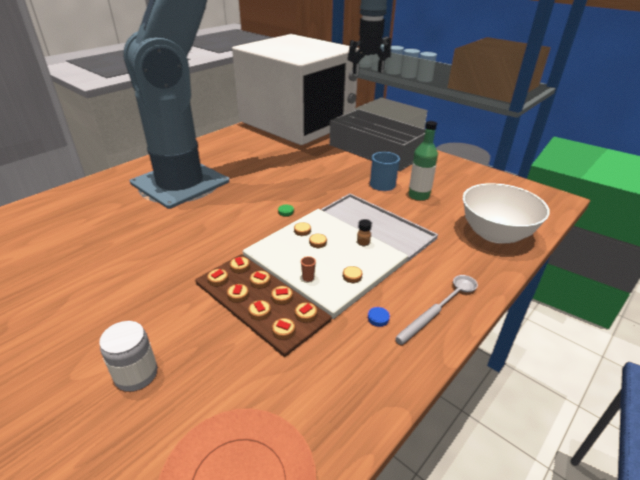

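View pics/side0.png

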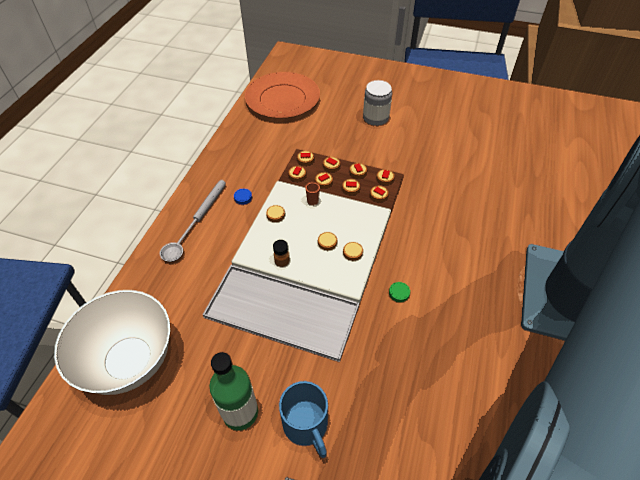

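The scene view shows the toasts at (302,229), (318,240) and (352,273), the jar at (364,232), the cup at (308,268) and the tray at top right. In the side view the toasts are at (353,250), (327,240) and (275,213), the jar at (281,252), the cup at (312,193), and the tray is below the board.

```bash
cat > h.py <<'E'
import cv2,numpy as np
from station import env
class Cam:
    def __init__(s,n,im=None):
        c=env.get_calibration(n); s.K=c["intrinsics"]; s.R=cv2.Rodrigues(c["rvec"])[0]; s.t=np.array(c["tvec"]).ravel()
        s.P=s.K@np.c_[s.R,s.t]; s.im=env.read_camera(n) if im is None else im
        s.hsv=cv2.cvtColor(s.im,cv2.COLOR_RGB2HSV)
    def plane(s,uv,z):
        d=s.R.T@np.linalg.solve(s.K,[uv[0],uv[1],1]); o=-s.R.T@s.t
        return o+d*(z-o[2])/d[2]
    def blobs(s,mask,amin):
        n,l,st,ce=cv2.connectedComponentsWithStats(mask.astype(np.uint8))
        return [(ce[i],st[i]) for i in range(1,n) if st[i][4]>=amin],l
def tri(a,b,ua,ub):
    X=cv2.triangulatePoints(a.P,b.P,np.array(ua,float).reshape(2,1),np.array(ub,float).reshape(2,1)).ravel(); return X[:3]/X[3]
def toastmask(c):
    h,s,v=cv2.split(c.hsv); return (h>=15)&(h<=28)&(s>70)&(v>150)
def boardmask(c):
    h,s,v=cv2.split(c.hsv); return (s<30)&(v>215)
E
python3 - <<'E'
from h import *
A=Cam("scene",cv2.imread("pics/scene0.png")[:,:,::-1].copy()); B=Cam("side",cv2.imread("pics/side0.png")[:,:,::-1].copy())
for c,roi in ((A,(190,200,440,350)),(B,(200,140,410,360))):
    x0,y0,x1,y1=roi
    m=np.zeros((480,640),bool); m[y0:y1,x0:x1]=1
    for ce,st in c.blobs(toastmask(c)&m,40)[0]: print("toast",ce.round(1),st, c.plane(ce,.034).round(4))
    for nm,mk,am in (("amber/terra",((c.hsv[...,0]<=12)&(c.hsv[...,1]>90)&(c.hsv[...,2]<150))|(c.hsv[...,2]<60),60),("board",boardmask(c),2000)):
        bl,l=c.blobs(mk&m,am)
        for ce,st in bl:
            print(nm,ce.round(1),st)
            if nm=="board":
                i=l[int(ce[1])-0,int(ce[0])] 
                k=(l==np.bincount(l[l>0]).argmax()).astype(np.uint8)
                q=cv2.convexHull(np.vstack(cv2.findContours(k,0,2)[0])); q=cv2.approxPolyN(q,4).reshape(-1,2)
                for u in q: print(u,c.plane(u,.022).round(4))
E
python3 - <<'E'
import cv2,numpy as np
a=cv2.imread("pics/scene0.png")[190:350,195:445]; b=cv2.imread("pics/side0.png")[140:360,200:410]
a=cv2.resize(a,None,fx=1.6,fy=1.6,interpolation=2); b=cv2.resize(b,None,fx=1.8,fy=1.8,interpolation=2)
o=np.zeros((400,800,3),np.uint8); o[:256,:400]=a; o[:396,410:410+378]=b
cv2.imwrite("pics/crop.png",o)
E
```

```text
toast [302.  226.7] [294 222  17  10 119] [0.472  0.0445 0.034 ]
toast [317.6 238.2] [309 234  18  10 134] [0.5326 0.035  0.034 ]
toast [239.3 263.2] [231 257  17  12  95] [ 0.4689 -0.1531  0.034 ]
toast [352.2 271.6] [343 266  20  12 181] [ 0.6698 -0.0051  0.034 ]
toast [217. 276.] [208 270  19  11  93] [ 0.4676 -0.2131  0.034 ]
toast [259.7 277.9] [251 271  18  12  95] [ 0.5388 -0.1551  0.034 ]
toast [237.4 291.3] [228 285  19  12 113] [ 0.5365 -0.214   0.034 ]
toast [281.5 295. ] [272 289  20  11  93] [ 0.6103 -0.1603  0.034 ]
toast [259.4 308.5] [250 301  20  14 130] [ 0.606 -0.216  0.034]
toast [305.  310.8] [296 303  20  14 129] [ 0.6757 -0.16    0.034 ]
toast [283.1 327. ] [273 319  21  15 143] [ 0.6745 -0.2183  0.034 ]
amber/terra [364.6 226.2] [359 220  11  16 115]
amber/terra [264.5 307.5] [ 195  259  137   91 4039]
amber/terra [307.7 260.8] [302 258  12   7  67]
amber/terra [307.8 272.3] [302 265  13  16 166]
amber/terra [418.4 330.8] [396 312  44  34  69]
board [337.7 251.4] [ 244  200  187  112 9182]
[432 237] [0.7232 0.2423 0.022 ]
[333 312] [ 0.7103 -0.1161  0.022 ]
[2
[... 487 characters left out ...]
 186.6] [343 181  16  10  68] [ 0.5289 -0.1357  0.034 ]
toast [378.6 192.2] [371 186  16  12  91] [ 0.4598 -0.138   0.034 ]
toast [274.9 211.2] [266 205  19  13 183] [ 0.6734 -0.0091  0.034 ]
toast [327.1 238.6] [319 232  18  14 202] [0.5354 0.0315 0.034 ]
toast [352.8 248.9] [343 242  20  15 217] [0.4742 0.042  0.034 ]
amber/terra [342.2 180.8] [ 278  149  126   73 2940]
amber/terra [212.  203.9] [200 184  27  39 110]
amber/terra [280.5 252.2] [273 240  16  27 306]
amber/terra [221.3 356.2] [211 352  21   8 124]
board [315.5 238.9] [ 232  182  159  117 9653]
[390 210] [ 0.4229 -0.1018  0.022 ]
[359 298] [0.4313 0.1497 0.022 ]
[231 261] [0.7176 0.1427 0.022 ]
[277 181] [ 0.708 -0.112  0.022]
```

View pics/crop.png

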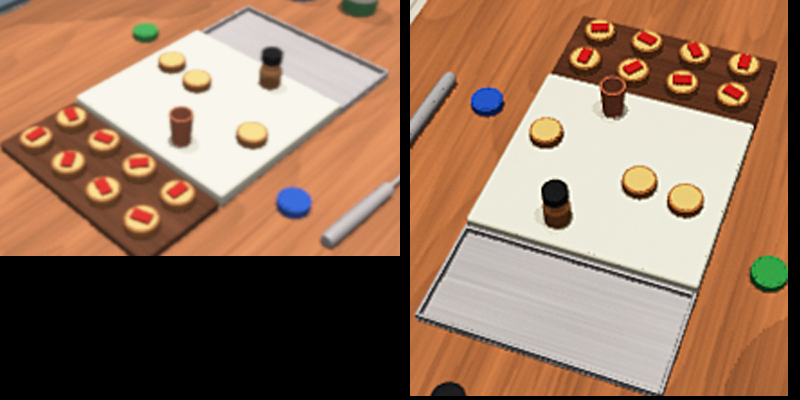

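The crop shows the jar between the far toast and the tray, the cup by the platter side, and the tray empty. Next I triangulate the toasts, jar and cup, and work out the board axes.

Run:
```python
from h import *
A=Cam("scene",cv2.imread("pics/scene0.png")[:,:,::-1].copy()); B=Cam("side",cv2.imread("pics/side0.png")[:,:,::-1].copy())
T={"t1":((302,226.7),(352.8,248.9)),"t2":((317.6,238.2),(327.1,238.6)),"t3":((352.2,271.6),(274.9,211.2)),
"jartop":((364.8,222.5),(280.6,243)),"jarmid":((364.3,232),(280.8,252.5)),"cuprim":((307.6,260.6),(312.8,185.6)),"cupmid":((307.7,269),(312.5,195)),
"c1":((333,311),(277,182)),"c2":((242,250),(390,210)),"tray far":((344,195.5),(340,357)),"tray far2":((436,236.5),(206,315))}
P={k:tri(A,B,*v) for k,v in T.items()}
# board frame: corners avg of views
c=[np.array(p) for p in ([.4229,-.1018],[.4313,.1497],[.7176,.1427],[.708,-.112])]
ex=(c[3]+c[2]-c[0]-c[1]); yaw=np.degrees(np.arctan2(ex[1],ex[0])); ctr=sum(c)/4
print("yaw",yaw,"ctr",ctr)
a=np.radians(yaw);R=np.array([[np.cos(a),np.sin(a)],[-np.sin(a),np.cos(a)]])
for k,p in P.items(): print(k,p.round(4),"board",(R@(p[:2]-ctr)).round(4))
```

```text
yaw -1.724168566843992 ctr [0.56995 0.01965]
t1 [0.4737 0.0431 0.0356] board [-0.0969  0.0205]
t2 [0.5347 0.033  0.036 ] board [-0.0356  0.0123]
t3 [ 0.6719 -0.0072  0.0365] board [ 0.1028 -0.0238]
jartop [0.6135 0.1068 0.0812] board [0.0409 0.0884]
jarmid [0.6134 0.1099 0.0524] board [0.0407 0.0915]
cuprim [ 0.6041 -0.0774  0.0715] board [ 0.037 -0.096]
cupmid [ 0.6028 -0.0736  0.0449] board [ 0.0356 -0.0922]
c1 [ 0.7075 -0.1116  0.0193] board [ 0.1414 -0.1271]
c2 [ 0.4222 -0.1057  0.0189] board [-0.1439 -0.1298]
tray far [0.4296 0.2736 0.006 ] board [-0.1479  0.2496]
tray far2 [0.719  0.2716 0.006 ] board [0.1414 0.2563]
```

```bash
python3 - <<'E'
from h import *
A=Cam("scene",cv2.imread("pics/scene0.png")[:,:,::-1].copy())
print("bottle",A.plane((421,196),0).round(3),"mug",A.plane((384,186),0).round(3))
a=np.radians(-1.724);R=np.array([[np.cos(a),-np.sin(a)],[np.sin(a),np.cos(a)]]);c=np.array([.56995,.01965])
for n,x,y in (("t1",-.097,.0205),("t2",-.0358,.0123),("t3",.103,-.0238)):
    for q in (y-.055,.155): print(n,"board",x,round(q,4),"world",(c+R@[x,q]).round(4))
E
python3 -m handwheel '[{"delta_pos":[0,0,0.1],"twist":0,"grip":1},{"delta_pos":[0,0,0.1],"twist":0,"grip":1},{"delta_pos":[0,0,0.1],"twist":0,"grip":1},{"delta_pos":[0,0,0],"twist":0,"grip":1},{"delta_pos":[0,0,0],"twist":0,"grip":1}]'
```

```text
bottle [0.582 0.43  0.   ] mug [0.469 0.406 0.   ]
t1 board -0.097 -0.0345 world [ 0.472  -0.0119]
t1 board -0.097 0.155 world [0.4777 0.1775]
t2 board -0.0358 -0.0427 world [ 0.5329 -0.022 ]
t2 board -0.0358 0.155 world [0.5388 0.1757]
t3 board 0.103 -0.0788 world [ 0.6705 -0.0622]
t3 board 0.103 0.155 world [0.6776 0.1715]
clock: 0.6
tool_pos: [0.2345, 0.6067, 0.3566]
tool_rot: [179.9, -0.0, 158.9]
contact_force: [0.3, -0.2, -1.2]
opening: 0.146
grip_force: 0.0
```

```bash
python3 -m handwheel '[{"delta_pos":[0.0297,-0.0773,0],"twist":-0.0245,"grip":1},{"delta_pos":[0.0297,-0.0773,0],"twist":-0.0245,"grip":1},{"delta_pos":[0.0297,-0.0773,0],"twist":-0.0245,"grip":1},{"delta_pos":[0.0297,-0.0773,0],"twist":-0.0245,"grip":1},{"delta_pos":[0.0297,-0.0773,0],"twist":-0.0245,"grip":1},{"delta_pos":[0.0297,-0.0773,0],"twist":-0.0245,"grip":1},{"delta_pos":[0.0297,-0.0773,0],"twist":-0.0245,"grip":1},{"delta_pos":[0.0297,-0.0773,0],"twist":-0.0245,"grip":1},{"delta_pos":[0.0297,-0.0773,0],"twist":-0.0245,"grip":1},{"delta_pos":[0.0297,-0.0773,0],"twist":-0.0245,"grip":1},{"delta_pos":[0.0297,-0.0773,0],"twist":-0.0245,"grip":1},{"delta_pos":[0.0297,-0.0773,0],"twist":-0.0245,"grip":1},{"delta_pos":[0.0297,-0.0773,0],"twist":-0.0245,"grip":1},{"delta_pos":[0.0297,-0.0773,0],"twist":-0.0245,"grip":1},{"delta_pos":[0.0297,-0.0773,0],"twist":-0.0245,"grip":1},{"delta_pos":[0.0297,-0.0773,0],"twist":-0.0245,"grip":1},{"delta_pos":[0,0,0],"twist":0,"grip":1},{"delta_pos":[0,0,0],"twist":0,"grip":1}]'
```

```text
clock: 2.4
tool_pos: [0.471, -0.0127, 0.3541]
tool_rot: [-179.8, 0.0, 88.2]
contact_force: [-0.6, 1.2, -0.2]
opening: 0.004
grip_force: 0.0
```

```bash
python3 -m handwheel '[{"delta_pos":[0,0,-0.098],"twist":0,"grip":1},{"delta_pos":[0,0,-0.098],"twist":0,"grip":1},{"delta_pos":[0,0,-0.098],"twist":0,"grip":1},{"delta_pos":[0,0,-0.098],"twist":0,"grip":1},{"delta_pos":[0,0,-0.098],"twist":0,"grip":1},{"delta_pos":[0,0,-0.098],"twist":0,"grip":1},{"delta_pos":[0,0,-0.02],"twist":0,"grip":1},{"delta_pos":[0,0,-0.02],"twist":0,"grip":1},{"delta_pos":[0,0,0],"twist":0,"grip":1},{"delta_pos":[0,0,0],"twist":0,"grip":1}]'
python3 - <<'E'
from h import *
a=env.read_camera("scene")[170:330,200:440]; b=env.read_camera("side")[140:360,200:410]
o=np.zeros((400,800,3),np.uint8); o[:267,:400]=cv2.resize(a,(400,267),interpolation=2); o[:396,410:788]=cv2.resize(b,(378,396),interpolation=2)
cv2.imwrite("pics/c1.png",o[:,:,::-1])
E
```

```text
clock: 3.4
tool_pos: [0.4734, -0.0117, 0.0433]
tool_rot: [179.8, -0.0, 88.3]
contact_force: [0.2, 0.3, 0.2]
opening: -0.0
grip_force: 0.0
```

View pics/c1.png

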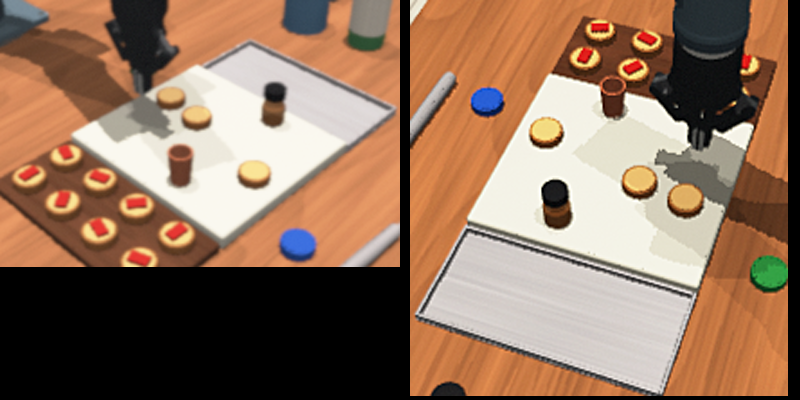

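In both crops the closed fingers stand behind the near toast with clear board between them. The knuckles spread wide in x, so I will turn the gripper 90° for the toasts near the jar. Toast 1 goes first.

```bash
python3 -m handwheel '[{"delta_pos":[-0.001,0,-0.016],"twist":0,"grip":1},{"delta_pos":[-0.001,0,-0.016],"twist":0,"grip":1},{"delta_pos":[0,0,0],"twist":0,"grip":1},{"delta_pos":[0,0.006,0],"twist":0,"grip":1},{"delta_pos":[0.0005,0.012,0],"twist":0,"grip":1},{"delta_pos":[0.0005,0.014,0],"twist":0,"grip":1},{"delta_pos":[0.0005,0.014,0],"twist":0,"grip":1},{"delta_pos":[0.0005,0.014,0],"twist":0,"grip":1},{"delta_pos":[0.0005,0.014,0],"twist":0,"grip":1},{"delta_pos":[0.0005,0.014,0],"twist":0,"grip":1},{"delta_pos":[0.0005,0.014,0],"twist":0,"grip":1},{"delta_pos":[0.0005,0.014,0],"twist":0,"grip":1},{"delta_pos":[0.0005,0.014,0],"twist":0,"grip":1},{"delta_pos":[0.0005,0.014,0],"twist":0,"grip":1},{"delta_pos":[0.0005,0.014,0],"twist":0,"grip":1},{"delta_pos":[0.0005,0.014,0],"twist":0,"grip":1},{"delta_pos":[0,0,0],"twist":0,"grip":1}]'
python3 - <<'E'
from h import *
a=env.read_camera("scene")[170:330,200:440]; b=env.read_camera("side")[140:360,200:410]
o=np.zeros((400,800,3),np.uint8); o[:267,:400]=cv2.resize(a,(400,267),interpolation=2); o[:396,410:788]=cv2.resize(b,(378,396),interpolation=2)
cv2.imwrite("pics/c2.png",o[:,:,::-1])
E
```

```text
clock: 5.2
tool_pos: [0.474, 0.0752, 0.0257]
tool_rot: [180.0, -0.0, 88.4]
contact_force: [-0.1, 0.4, -0.7]
opening: -0.004
grip_force: 0.0
```

View pics/c2.png

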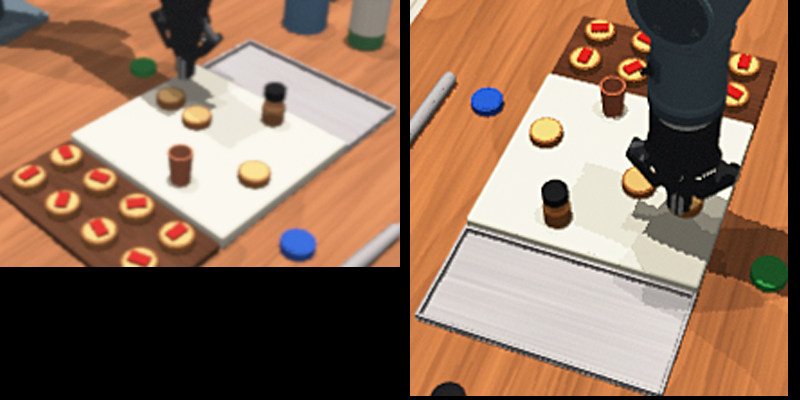

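The toast has not moved while the fingertips look past it, so I check where the reported TCP projects.

Run:
```python
from h import *
s=env.observe(); print(s["tool_pos"],s["tool_rot"],s["contact_force"],s["clock"])
A=Cam("scene");B=Cam("side")
tiles=[]
for c in (A,B):
    im=c.im.copy(); X=c.P@np.append(s["tool_pos"],1); u=X[:2]/X[2]
    m=toastmask(c)
    print(u.round(1),[(b[0].round(1),c.plane(b[0],.035).round(3)[:2],b[1][4]) for b in c.blobs(m,25)[0] if c.plane(b[0],.035)[1]>-.08 and c.plane(b[0],.035)[1]<.27 and .4<c.plane(b[0],.035)[0]<.75])
    x0,y0=int(u[0])-50,int(u[1])-60
    k=cv2.resize(im[y0:y0+100,x0:x0+100],(400,400),interpolation=cv2.INTER_CUBIC)
    cv2.drawMarker(k,(int((u[0]-x0)*4),int((u[1]-y0)*4)),(255,0,255),0,12,1); tiles.append(k)
cv2.imwrite("pics/z.png",np.hstack(tiles)[:,:,::-1])
```

```text
[0.47390012 0.07387597 0.02568418] [1.79999929e+02 1.28667708e-02 8.83282401e+01] [ 0.15698099 -1.10997894  0.28975256] 5.3
[310.6 224.9] [(array([299.7, 227.2]), array([0.47 , 0.038]), np.int32(65)), (array([317.4, 237.7]), array([0.532, 0.035]), np.int32(143)), (array([352.3, 271.6]), array([ 0.671, -0.006]), np.int32(180))]
[348.8 262.7] [(array([274.8, 211.2]), array([ 0.673, -0.008]), np.int32(185)), (array([325.3, 239.5]), array([0.538, 0.036]), np.int32(140))]
```

View pics/z.png

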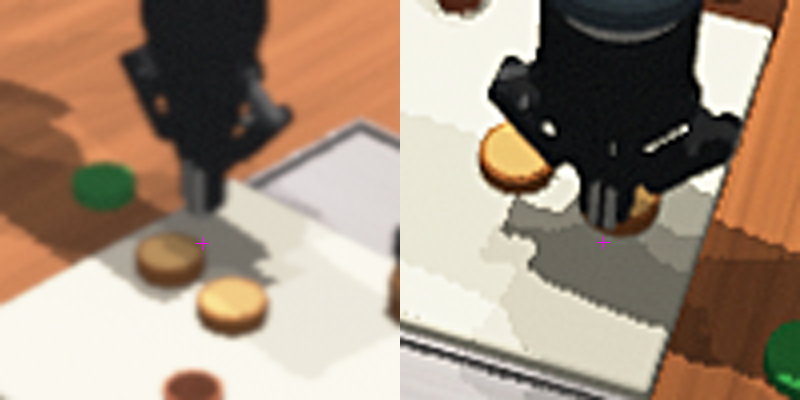

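Run:
```python
from h import *
s=env.observe()
im=np.zeros((480,640,3),np.uint8)
A=Cam("scene",im);B=Cam("side",im)
def pj(c,p): X=c.P@np.append(p,1); return X[:2]/X[2]
ua=np.array([310.6-50.0,0]); 
# tile offsets: x0=int(u)-50,y0=int(u)-60
pa=np.array([310-50+202/4,224-60+211/4]); pb=np.array([348-50+203/4,262-60+228/4])
p=tri(A,B,pa,pb); print(pa,pb,"tip",p.round(4),"resid",pj(A,p)-pa,pj(B,p)-pb, "reported",s["tool_pos"])
w=env.get_calibration("wrist"); R=cv2.Rodrigues(w["rvec"])[0]; print("wristcam pos",-R.T@np.ravel(w["tvec"]),"axis",R[2],w["intrinsics"])
```

```text
[310.5  216.75] [348.75 259.  ] tip [0.4721 0.0782 0.0467] resid [0.80153302 0.25000029] [ 0.72581591 -0.28131486] reported [0.47389328 0.07345048 0.02570945]
wristcam pos [0.47591672 0.14985145 0.19411812] axis [-0.0090683  -0.30418499 -0.95256982] [[371.64829954   0.         323.73529691]
 [  0.         371.64829954 237.55572256]
 [  0.           0.           1.        ]]
```

The triangulated fingertips stand at z≈0.047 while 0.026 is reported, so they passed about 10 mm above the toast. I'll go back behind it, get lower and check the true height again by vision.

```bash
python3 -m handwheel '[{"delta_pos":[0,0,0.03],"twist":0,"grip":1},{"delta_pos":[-0.001,-0.04,0.03],"twist":0,"grip":1},{"delta_pos":[-0.001,-0.07,0],"twist":0,"grip":1},{"delta_pos":[-0.001,-0.07,0],"twist":0,"grip":1},{"delta_pos":[-0.001,0,0],"twist":0,"grip":1},{"delta_pos":[0,0,-0.03],"twist":0,"grip":1},{"delta_pos":[0,0,-0.03],"twist":0,"grip":1},{"delta_pos":[0,0,-0.01],"twist":0,"grip":1},{"delta_pos":[0,0,-0.01],"twist":0,"grip":1},{"delta_pos":[0,0,0],"twist":0,"grip":1},{"delta_pos":[0,0,0],"twist":0,"grip":1}]'
cat > z.py <<'E'
import sys
from h import *
s=env.observe(); print(s["tool_pos"],s["contact_force"])
A=Cam("scene");B=Cam("side"); tiles=[]
for c in (A,B):
    X=c.P@np.append(s["tool_pos"],1); u=X[:2]/X[2]; x0,y0=int(u[0])-50,int(u[1])-60; print((x0,y0))
    k=cv2.resize(c.im[y0:y0+100,x0:x0+100],(400,400),interpolation=cv2.INTER_CUBIC)
    cv2.drawMarker(k,(int((u[0]-x0)*4),int((u[1]-y0)*4)),(255,0,255),0,12,1); tiles.append(k)
cv2.imwrite(sys.argv[1],np.hstack(tiles)[:,:,::-1])
E
python3 z.py pics/z2.png
```

```text
clock: 6.5
tool_pos: [0.4722, -0.0161, 0.016]
tool_rot: [180.0, 0.0, 88.3]
contact_force: [0.1, -0.4, 0.6]
opening: 0.002
grip_force: 0.0
[ 0.47215129 -0.01610085  0.0159799 ] [ 0.08673453 -0.40843587  0.59782365]
(234, 183)
(310, 174)
```

View pics/z2.png

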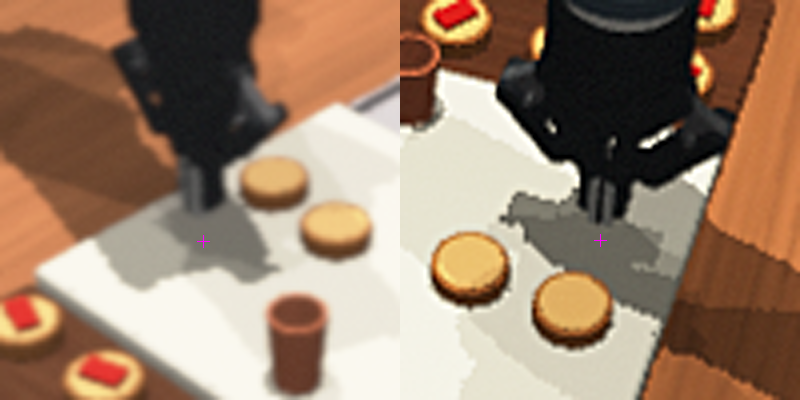

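Run:
```python
from h import *
im=np.zeros((480,640,3),np.uint8)
A=Cam("scene",im);B=Cam("side",im)
for pa,pb in (((284.7,235.4),(360.2,228.8)),((284.7,236),(360.2,229.2))): print(tri(A,B,pa,pb).round(4))
```

```text
[ 0.472  -0.0141  0.038 ]
[ 0.472  -0.0143  0.0363]
```

The offset is about 21 mm again (tip at 0.037, reported 0.016), so I go down another 10 mm and do a short push, checked numerically.

```bash
cat > t.py <<'E'
from h import *
s=env.observe(); print(s["clock"],s["tool_pos"].round(4),s["contact_force"].round(1))
a=np.radians(-1.724);R=np.array([[np.cos(a),np.sin(a)],[-np.sin(a),np.cos(a)]]);ctr=np.array([.56995,.01965])
for n in ("scene","side"):
    c=Cam(n)
    h,sa,v=cv2.split(c.hsv)
    for nm,m in (("toast",(h>=12)&(h<=28)&(sa>70)&(v>110)),("dark",(v<60)),("terra",(h<=8)&(sa>100)&(v<130)&(v>50))):
        z={"toast":.035,"dark":.07,"terra":.05}[nm]
        for u,st in c.blobs(m,50)[0]:
            p=R@(c.plane(u,z)[:2]-ctr)
            if abs(p[0])<.15 and -.12<p[1]<.27 and st[4]<500: print(n,nm,u.round(1),st[4],p.round(3))
E
python3 -m handwheel '[{"delta_pos":[0,0,-0.01],"twist":0,"grip":1},{"delta_pos":[0,0,-0.01],"twist":0,"grip":1},{"delta_pos":[0,0,0],"twist":0,"grip":1},{"delta_pos":[0.0005,0.016,0],"twist":0,"grip":1},{"delta_pos":[0.0005,0.016,0],"twist":0,"grip":1},{"delta_pos":[0.0005,0.016,0],"twist":0,"grip":1},{"delta_pos":[0.0005,0.016,0],"twist":0,"grip":1},{"delta_pos":[0.0005,0.016,0],"twist":0,"grip":1},{"delta_pos":[0.0005,0.016,0],"twist":0,"grip":1},{"delta_pos":[0,0,0],"twist":0,"grip":1}]'
python3 t.py
```

```text
clock: 7.6
tool_pos: [0.4735, 0.0335, 0.0057]
tool_rot: [-180.0, -0.0, 88.4]
contact_force: [-0.2, -0.4, 0.5]
opening: 0.002
grip_force: 0.0
7.6 [0.4735 0.0335 0.0057] [-0.2 -0.4  0.5]
scene toast [311.  222.6] 88 [-0.095  0.05 ]
scene toast [363.6 234.8] 74 [0.032 0.102]
scene toast [317.4 238.8] 168 [-0.035  0.011]
scene toast [352.3 272.7] 224 [ 0.104 -0.025]
scene dark [364.4 225.3] 100 [0.038 0.093]
scene terra [309.  272.6] 56 [ 0.049 -0.103]
side toast [274.9 211.8] 211 [ 0.103 -0.023]
side toast [325.9 239.3] 200 [-0.033  0.014]
side toast [348.6 258.7] 192 [-0.096  0.048]
side dark [280.1 247.5] 191 [0.041 0.091]
side terra [312.2 197.6] 101 [ 0.032 -0.079]
```

```bash
python3 -m handwheel '[{"delta_pos":[0.0005,0.01,0],"twist":0,"grip":1},{"delta_pos":[0.0005,0.016,0],"twist":0,"grip":1},{"delta_pos":[0.0005,0.016,0],"twist":0,"grip":1},{"delta_pos":[0.0005,0.016,0],"twist":0,"grip":1},{"delta_pos":[0.0005,0.016,0],"twist":0,"grip":1},{"delta_pos":[0.0005,0.016,0],"twist":0,"grip":1},{"delta_pos":[0.0005,0.016,0],"twist":0,"grip":1},{"delta_pos":[0.0005,0.016,0],"twist":0,"grip":1},{"delta_pos":[0.0005,0.016,0],"twist":0,"grip":1},{"delta_pos":[0.0005,0.016,0],"twist":0,"grip":1},{"delta_pos":[0.0005,0.016,0],"twist":0,"grip":1},{"delta_pos":[0.0005,0.016,0],"twist":0,"grip":1},{"delta_pos":[0.0005,0.016,0],"twist":0,"grip":1},{"delta_pos":[0.0005,0.016,0],"twist":0,"grip":1},{"delta_pos":[0.0005,0.016,0],"twist":0,"grip":1},{"delta_pos":[0.0005,0.016,0],"twist":0,"grip":1},{"delta_pos":[0.0005,0.016,0],"twist":0,"grip":1},{"delta_pos":[0,0,0],"twist":0,"grip":1},{"delta_pos":[0,0,0],"twist":0,"grip":1}]'
python3 t.py; python3 z.py pics/z3.png
```

```text
clock: 9.6
tool_pos: [0.4776, 0.1649, 0.0056]
tool_rot: [-180.0, 0.0, 88.3]
contact_force: [0.8, 0.3, -0.3]
opening: -0.003
grip_force: 0.0
9.6 [0.4776 0.1649 0.0056] [ 0.8  0.3 -0.3]
scene toast [364.  234.8] 67 [0.033 0.102]
scene toast [317.7 239.1] 165 [-0.034  0.011]
scene toast [352.3 272.7] 224 [ 0.104 -0.025]
scene dark [364.4 225.3] 103 [0.038 0.093]
scene terra [307.8 273.8] 70 [ 0.05  -0.108]
side toast [275.  211.9] 213 [ 0.103 -0.023]
side toast [330.8 310.8] 291 [-0.1   0.18]
side dark [280.1 247.4] 190 [0.041 0.091]
[0.4776718  0.16436514 0.00569838] [ 0.41201598  1.28252293 -0.45264163]
(284, 157)
(284, 242)
```

View pics/z3.png

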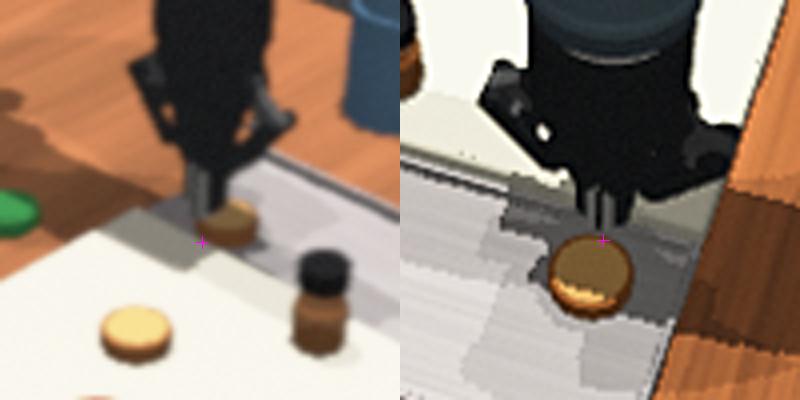

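Toast 1 lies in the tray, centred about (590,272) in the side tile. For toast 2 I go up and back with the gripper turned 90°.

```bash
python3 -m handwheel '[{"delta_pos":[0,0,0.1],"twist":0,"grip":1},{"delta_pos":[0,0,0.1],"twist":0,"grip":1},{"delta_pos":[0.01,-0.0354,0],"twist":0.0455,"grip":1},{"delta_pos":[0.01,-0.0354,0],"twist":0.0455,"grip":1},{"delta_pos":[0.01,-0.0354,0],"twist":0.0455,"grip":1},{"delta_pos":[0.01,-0.0354,0],"twist":0.0455,"grip":1},{"delta_pos":[0.01,-0.0354,0],"twist":0.0455,"grip":1},{"delta_pos":[0.01,-0.0354,0],"twist":0.0455,"grip":1},{"delta_pos":[0.01,-0.0354,0],"twist":0.0455,"grip":1},{"delta_pos":[0.01,-0.0354,0],"twist":0.0455,"grip":1},{"delta_pos":[0.01,-0.0354,0],"twist":0.0455,"grip":1},{"delta_pos":[0.01,-0.0354,0],"twist":0.0455,"grip":1},{"delta_pos":[0.01,-0.0354,0],"twist":0.0455,"grip":1},{"delta_pos":[0,0,0],"twist":0,"grip":1},{"delta_pos":[0,0,0],"twist":0,"grip":1}]'
python3 t.py
```

```text
clock: 11.3
tool_pos: [0.5323, -0.0298, 0.1056]
tool_rot: [180.0, -0.0, 178.1]
contact_force: [-0.1, 1.1, -0.2]
opening: -0.0
grip_force: 0.0
11.3 [ 0.5323 -0.0298  0.1056] [-0.1  1.1 -0.2]
scene toast [340.4 211. ] 119 [-0.078  0.142]
scene toast [412.  214.3] 54 [0.064 0.26 ]
scene toast [363.6 234.8] 74 [0.032 0.102]
scene toast [318.  238.9] 160 [-0.034  0.012]
scene toast [352.3 272.6] 220 [ 0.103 -0.025]
scene dark [364.4 225.3] 100 [0.038 0.093]
scene terra [308.2 273.7] 69 [ 0.051 -0.107]
side toast [275.  211.7] 212 [ 0.103 -0.023]
side toast [326.7 239.4] 229 [-0.035  0.014]
side toast [331.1 309.5] 314 [-0.1    0.177]
side dark [280.1 247.5] 191 [0.041 0.091]
side terra [312.3 193.7] 152 [ 0.036 -0.091]
```

```bash
python3 -m handwheel '[{"delta_pos":[0,0,-0.08],"twist":0,"grip":1},{"delta_pos":[0,0,-0.08],"twist":0,"grip":1},{"delta_pos":[0,0,-0.02],"twist":0,"grip":1},{"delta_pos":[0,0,-0.018],"twist":0,"grip":1},{"delta_pos":[0,0,0],"twist":0,"grip":1},{"delta_pos":[0.0005,0.016,0],"twist":0,"grip":1},{"delta_pos":[0.0005,0.016,0],"twist":0,"grip":1},{"delta_pos":[0.0005,0.016,0],"twist":0,"grip":1},{"delta_pos":[0.0005,0.016,0],"twist":0,"grip":1},{"delta_pos":[0.0005,0.016,0],"twist":0,"grip":1},{"delta_pos":[0.0005,0.016,0],"twist":0,"grip":1},{"delta_pos":[0.0005,0.016,0],"twist":0,"grip":1},{"delta_pos":[0.0005,0.016,0],"twist":0,"grip":1},{"delta_pos":[0,0,0],"twist":0,"grip":1}]'
python3 t.py
```

```text
clock: 12.8
tool_pos: [0.5347, 0.036, 0.0066]
tool_rot: [180.0, 0.0, 178.5]
contact_force: [0.0, 0.4, -0.1]
opening: -0.001
grip_force: 0.0
12.8 [0.5347 0.036  0.0066] [ 0.   0.4 -0.1]
scene toast [341.2 211.1] 108 [-0.076  0.143]
scene toast [416.5 214.5] 98 [0.073 0.268]
scene toast [329.3 232.6] 64 [-0.033  0.05 ]
scene toast [363.6 234.8] 74 [0.032 0.102]
scene toast [352.2 272.6] 226 [ 0.103 -0.025]
scene dark [364.4 225.3] 100 [0.038 0.093]
side toast [274.9 211.7] 209 [ 0.103 -0.023]
side toast [331.3 309.6] 317 [-0.1    0.177]
side dark [280.1 247.4] 192 [0.041 0.091]
```

Run:
```python
from h import *
c=Cam("side"); h,s,v=cv2.split(c.hsv)
X=c.P@np.array([.5347,.066,.035,1]); print((X[:2]/X[2]).round(1))
m=(h>=8)&(h<=30)&(s>80)&(v>60); m[:, :290]=0; m[:225]=0; m[290:]=0; m[:,360:]=0
for u,st in c.blobs(m,20)[0]: print(u.round(1),st,c.plane(u,.033).round(4))
```

```text
[322.7 250.4]
[322.7 251.3] [313 242  20  20 306] [0.5345 0.067  0.033 ]
```

```bash
python3 -m handwheel '[{"delta_pos":[0.0005,0.01,0],"twist":0,"grip":1},{"delta_pos":[0.0005,0.016,0],"twist":0,"grip":1},{"delta_pos":[0.0005,0.016,0],"twist":0,"grip":1},{"delta_pos":[0.0005,0.016,0],"twist":0,"grip":1},{"delta_pos":[0.0005,0.016,0],"twist":0,"grip":1},{"delta_pos":[0.0005,0.016,0],"twist":0,"grip":1},{"delta_pos":[0.0005,0.016,0],"twist":0,"grip":1},{"delta_pos":[0.0005,0.016,0],"twist":0,"grip":1},{"delta_pos":[0.0005,0.016,0],"twist":0,"grip":1},{"delta_pos":[0.0005,0.016,0],"twist":0,"grip":1},{"delta_pos":[0.0005,0.016,0],"twist":0,"grip":1},{"delta_pos":[0.0005,0.016,0],"twist":0,"grip":1},{"delta_pos":[0.0005,0.016,0],"twist":0,"grip":1},{"delta_pos":[0.0005,0.016,0],"twist":0,"grip":1},{"delta_pos":[0.0005,0.016,0],"twist":0,"grip":1},{"delta_pos":[0.0005,0.016,0],"twist":0,"grip":1},{"delta_pos":[0.0005,0.016,0],"twist":0,"grip":1},{"delta_pos":[0,0,0],"twist":0,"grip":1},{"delta_pos":[0,0,0],"twist":0,"grip":1}]'
python3 t.py | grep -v terra
```

```text
clock: 14.85
tool_pos: [0.5389, 0.1672, 0.0067]
tool_rot: [-180.0, -0.0, 178.4]
contact_force: [-0.3, -0.3, 0.1]
opening: -0.001
grip_force: 0.0
14.85 [0.5389 0.1672 0.0067] [-0.3 -0.3  0.1]
scene toast [340.7 210.3] 97 [-0.08   0.145]
scene toast [363.5 234.8] 65 [0.032 0.101]
scene toast [352.3 272.7] 224 [ 0.104 -0.025]
scene dark [364.2 225.1] 118 [0.038 0.093]
side toast [273.2 212. ] 168 [ 0.107 -0.021]
side toast [302.8 303. ] 236 [-0.042  0.181]
side toast [331.2 310.2] 282 [-0.1    0.178]
```

```bash
python3 -m handwheel '[{"delta_pos":[0,0,0.1],"twist":0,"grip":1},{"delta_pos":[0,0,0.1],"twist":0,"grip":1},{"delta_pos":[0,0,0.02],"twist":0,"grip":1},{"delta_pos":[0.0328,-0.0593,0],"twist":0,"grip":1},{"delta_pos":[0.0328,-0.0593,0],"twist":0,"grip":1},{"delta_pos":[0.0328,-0.0593,0],"twist":0,"grip":1},{"delta_pos":[0.0328,-0.0593,0],"twist":0,"grip":1},{"delta_pos":[0.0328,-0.0593,0],"twist":0,"grip":1},{"delta_pos":[0.0328,-0.0593,0],"twist":0,"grip":1},{"delta_pos":[0.0328,-0.0593,0],"twist":0,"grip":1},{"delta_pos":[0.0328,-0.0593,0],"twist":0,"grip":1},{"delta_pos":[0,0,0],"twist":0,"grip":1},{"delta_pos":[0,0,0],"twist":0,"grip":1}]'
python3 t.py
```

```text
clock: 16.25
tool_pos: [0.6696, -0.0714, 0.116]
tool_rot: [-180.0, -0.1, 178.3]
contact_force: [0.8, 0.9, -0.4]
opening: 0.004
grip_force: 0.0
16.25 [ 0.6696 -0.0714  0.116 ] [ 0.8  0.9 -0.4]
scene toast [376.4 197.2] 79 [-0.055  0.264]
scene toast [411.9 213.3] 76 [0.061 0.264]
scene toast [357.8 218.2] 100 [-0.024  0.148]
scene toast [363.7 234.8] 80 [0.033 0.101]
scene toast [352.9 272.5] 209 [ 0.104 -0.024]
scene dark [364.2 225.5] 101 [0.039 0.092]
scene terra [307.9 264.8] 92 [ 0.03  -0.087]
side toast [274.2 212.3] 184 [ 0.104 -0.021]
side toast [302.2 303. ] 307 [-0.041  0.182]
side toast [331.2 309.5] 316 [-0.1    0.177]
side dark [296.  182.6] 63 [ 0.077 -0.094]
side dark [280.1 247.5] 191 [0.041 0.091]
side terra [312.2 192.7] 183 [ 0.038 -0.094]
```

```bash
python3 -m handwheel '[{"delta_pos":[0.001,0,-0.08],"twist":0,"grip":1},{"delta_pos":[0,0,-0.08],"twist":0,"grip":1},{"delta_pos":[0,0,-0.04],"twist":0,"grip":1},{"delta_pos":[0,0,-0.018],"twist":0,"grip":1},{"delta_pos":[0,0,0],"twist":0,"grip":1},{"delta_pos":[0.0005,0.016,0],"twist":0,"grip":1},{"delta_pos":[0.0005,0.016,0],"twist":0,"grip":1},{"delta_pos":[0.0005,0.016,0],"twist":0,"grip":1},{"delta_pos":[0.0005,0.016,0],"twist":0,"grip":1},{"delta_pos":[0.0005,0.016,0],"twist":0,"grip":1},{"delta_pos":[0.0005,0.016,0],"twist":0,"grip":1},{"delta_pos":[0.0005,0.016,0],"twist":0,"grip":1},{"delta_pos":[0.0005,0.016,0],"twist":0,"grip":1},{"delta_pos":[0.0005,0.016,0],"twist":0,"grip":1},{"delta_pos":[0.0005,0.016,0],"twist":0,"grip":1},{"delta_pos":[0,0,0],"twist":0,"grip":1}]'
python3 t.py; python3 z.py pics/z4.png
```

```text
clock: 17.95
tool_pos: [0.6732, 0.0122, 0.0076]
tool_rot: [179.9, -0.0, 178.5]
contact_force: [0.9, 0.4, -0.4]
opening: -0.001
grip_force: 0.0
17.95 [0.6732 0.0122 0.0076] [ 0.9  0.4 -0.4]
scene toast [339.4 210.8] 102 [-0.08   0.141]
scene toast [412.3 213.7] 59 [0.063 0.263]
scene toast [369.9 261.8] 80 [0.107 0.031]
scene terra [307.6 273.8] 68 [ 0.05  -0.108]
side toast [266.2 227.7] 106 [0.103 0.027]
side toast [302.1 303. ] 308 [-0.041  0.182]
side toast [331.2 309.6] 317 [-0.1    0.177]
side dark [280.1 247.4] 194 [0.041 0.091]
side terra [312.3 186.9] 51 [ 0.044 -0.112]
side terra [312.2 197.4] 90 [ 0.032 -0.08 ]
[0.67306888 0.01006004 0.00763771] [ 0.90968779 -0.78309759 -0.32078826]
(306, 218)
(222, 164)
```

View pics/z4.png

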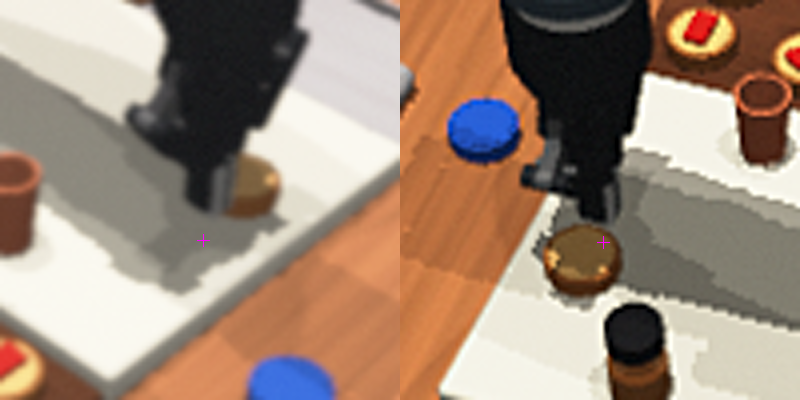

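Toast 3 is right in front of the fingers at about (583,258) in the side tile, on its lane and clear of the jar; I continue.

```bash
python3 -m handwheel '[{"delta_pos":[0.0005,0.01,0],"twist":0,"grip":1},{"delta_pos":[0.0005,0.016,0],"twist":0,"grip":1},{"delta_pos":[0.0005,0.016,0],"twist":0,"grip":1},{"delta_pos":[0.0005,0.016,0],"twist":0,"grip":1},{"delta_pos":[0.0005,0.016,0],"twist":0,"grip":1},{"delta_pos":[0.0005,0.016,0],"twist":0,"grip":1},{"delta_pos":[0.0005,0.016,0],"twist":0,"grip":1},{"delta_pos":[0.0005,0.016,0],"twist":0,"grip":1},{"delta_pos":[0,0,0],"twist":0,"grip":1}]'
python3 t.py|grep toast
python3 - <<'E'
from h import *
c=Cam("side"); h,s,v=cv2.split(c.hsv)
m=(h>=8)&(h<=30)&(s>80)&(v>60); m[:, :240]=0; m[:225]=0; m[290:]=0; m[:,300:]=0
for u,st in c.blobs(m,20)[0]: print(u.round(1),st,c.plane(u,.033).round(4))
E
```

```text
clock: 19.05
tool_pos: [0.6751, 0.0733, 0.0076]
tool_rot: [179.9, -0.0, 178.5]
contact_force: [1.0, 0.3, -0.4]
opening: 0.002
grip_force: 0.0
scene toast [340.4 211. ] 119 [-0.078  0.142]
scene toast [411.9 214.4] 54 [0.064 0.26 ]
scene toast [358.1 218.2] 97 [-0.024  0.149]
scene toast [386.4 250. ] 68 [0.107 0.091]
side toast [255.8 248.3] 167 [0.102 0.087]
side toast [302.2 303.1] 308 [-0.041  0.182]
side toast [331.2 309.7] 316 [-0.1    0.177]
[241.9 236.7] [240 232   7  13  49] [0.7168 0.0818 0.033 ]
[256.2 249.1] [246 240  21  20 310] [0.6737 0.1043 0.033 ]
[282. 259.] [273 251  17  16 154] [0.6112 0.1121 0.033 ]
```

Toast 3 is still on its lane (world 0.674, 0.104).

```bash
python3 -m handwheel '[{"delta_pos":[0.0005,0.01,0],"twist":0,"grip":1},{"delta_pos":[0.0005,0.016,0],"twist":0,"grip":1},{"delta_pos":[0.0005,0.016,0],"twist":0,"grip":1},{"delta_pos":[0.0005,0.016,0],"twist":0,"grip":1},{"delta_pos":[0.0005,0.016,0],"twist":0,"grip":1},{"delta_pos":[0.0005,0.016,0],"twist":0,"grip":1},{"delta_pos":[0.0005,0.016,0],"twist":0,"grip":1},{"delta_pos":[0.0005,0.016,0],"twist":0,"grip":1},{"delta_pos":[0.0005,0.016,0],"twist":0,"grip":1},{"delta_pos":[0.0005,0.016,0],"twist":0,"grip":1},{"delta_pos":[0.0005,0.016,0],"twist":0,"grip":1},{"delta_pos":[0.0005,0.016,0],"twist":0,"grip":1},{"delta_pos":[0,0,0],"twist":0,"grip":1},{"delta_pos":[0,0,0],"twist":0,"grip":1},{"delta_pos":[0,0,0.06],"twist":0,"grip":1},{"delta_pos":[0,0,0.1],"twist":0,"grip":1},{"delta_pos":[0,0,0.1],"twist":0,"grip":1},{"delta_pos":[0,0,0.1],"twist":0,"grip":1},{"delta_pos":[0,0,0],"twist":0,"grip":1},{"delta_pos":[0,0,0],"twist":0,"grip":1}]'
python3 t.py
python3 - <<'E'
from h import *
a=env.read_camera("scene")[170:330,200:440]; b=env.read_camera("side")[140:360,200:410]
o=np.zeros((400,800,3),np.uint8); o[:267,:400]=cv2.resize(a,(400,267),interpolation=2); o[:396,410:788]=cv2.resize(b,(378,396),interpolation=2)
cv2.imwrite("pics/c9.png",o[:,:,::-1])
E
```

```text
clock: 21.2
tool_pos: [0.6791, 0.1633, 0.1894]
tool_rot: [180.0, 0.2, 178.3]
contact_force: [0.1, -0.0, -1.1]
opening: -0.003
grip_force: 0.0
21.2 [0.6791 0.1633 0.1894] [ 0.1 -0.  -1.1]
scene toast [340.5 210.9] 121 [-0.078  0.143]
scene toast [358.1 218. ] 102 [-0.024  0.149]
scene toast [403.3 240.8] 137 [0.114 0.149]
scene dark [364.3 225.2] 113 [0.038 0.093]
scene terra [308.2 273.4] 70 [ 0.05  -0.106]
side toast [239.8 283.8] 249 [0.096 0.181]
side toast [302.2 303. ] 312 [-0.041  0.182]
side toast [331.2 309.6] 319 [-0.1    0.177]
side dark [280.1 247.5] 192 [0.041 0.092]
side terra [312.3 197.6] 95 [ 0.032 -0.08 ]
```

View pics/c9.png

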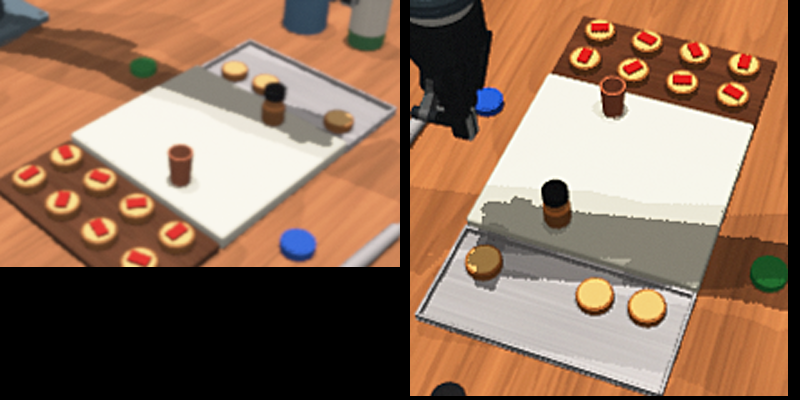

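All three toasts lie in the tray at about (483,262), (595,295) and (647,306) in the side crop, and the jar and cup have not moved.

```bash
python3 -c "
from station import env
print(env.close_job())"
```

```text
the job is handed in; nothing more can be done
None
```

All three toasts are in the tray, with the jar, the cup and the other things left where they stood, and the job is handed in at about 21 s; the first pass over toast 1 ran too high and missed it without contact.

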